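Turn the pencil block and hold the stamp pressed

ROBOT

A 6-joint arm with a two-finger parallel gripper is mounted at the origin on the work surface. World frame = base frame: x ahead of the robot, y to its left, z up, the work surface at z = 0. Lengths are in m, angles in rad, forces in N, time in s.
With the tool pointing down it reaches from about 0.375 to 0.9 m from the base axis. Payload 3.1 kg.
Tool frame: the origin (TCP) lies midway between the tips of the shut fingers; the grasp point (between the pads) lies robot.grip_depth behind it (robot.grip_depth is the distance from the TCP to the grasp point, in m); z points along the fingers, y is the line along which they close (so a half turn about z gives the same grasp; the last joint's range is limited). The gripper opens to 87 mm and grips with 3 to 60 N. Pads are 19 mm wide; open, the fingers measure 117 mm over their backs; the gripper's body (75 mm by 190 mm) begins 51 mm behind the grasp point.
Start: joints at [1.111, 0.527, 1.433, -0, 1.181, -0.178], TCP at [0.173, 0.601, 0.223] pointing down, gripper open.
Joint ranges: [-3.08, 3.08], [-0.75, 2.2], [0.22, 2.44], [-1.43, 4.57], [0, 2.65], [-2.85, 2.85]. Speed limits (rad/s): [2.79, 2.79, 3.14, 3.14, 3.14, 3.14].

INTERFACE

Orientations are given as a unit quaternion [x, y, z, w].
In Python, from rig import robot, cam, get_obs gives the robot as it stands (robot), with the cameras (cam) and the readings as plain functions.
- The arm moves only by the tool shift_gripper, called after "Request:" as name(argument=value, ...) on one line, values as JSON. Schema: {"type":"object","properties":{"moves":{"type":"array","items":{"type":"array","items":{"type":"array","items":{"type":"number"},"minItems":4,"maxItems":4},"minItems":1,"maxItems":20},"minItems":1,"maxItems":1},"jaw":{"type":"number"},"grip_n":{"type":"number"},"only":{"type":"string"},"quiet":{"type":"boolean"},"lines":{"type":"string"}},"required":["moves"],"additionalProperties":false}. moves is a list that holds a single list of rows (three levels of brackets), with 1 to 20 rows, each of 4 numbers: dx, dy, dz in m, then a turn about the tool's z in rad; each row shifts and turns the commanded pose from where the row before left it, along the tool's axes as they then stand; what a row does not reach is not made up. A row lasts 1/12 s, in which the tool goes at most 0.0417 m and 0.125 rad, less where a joint would pass 70% of its speed; a pose out of reach is approached as far as the arm can. jaw is the finger opening in m, set as the call begins (left out keeps the last). The fingers move at their own pace and stop on an object; grip_n is the grip in N (left out, the last holds). Time passes only in rows, so rows that do not move let the fingers close. The tool returns the time, the measured TCP pose, the force, the opening and the grip force at its end. only (a regular expression) keeps the lines of the reply that match it, lines (a string "A,B") keeps lines A to B, and quiet returns only ok. Input that does not fit is refused with a message, and nothing moves.
- get_obs(): the state, without advancing time (a new reading comes with each control period).
- cam.camera(name): name is "side" or "top" or "wrist"; returns a dict with "img" (384x512x3 uint8, red, green, blue), "fx", "fy", "cx", "cy" (pixels), "xyz" and "attitude" of the camera in the world. Camera axes: x right, y down, z forward; pixel columns grow to the right and rows downward; lengths in m; the calibration is good to about 2 mm. The wrist camera is an equidistant fisheye: a pixel r from the principal point sees the ray r / f radians off the axis. A picture is of the moment at which its call begins. There is no depth.
- robot.hand_in(): hands the job in; it is judged then, once.
The state is a dict: "time": time; "q": joint angles; "joint_velocities": joint speeds; "joint_torque": joint torques, N m; "position": TCP position; "tool_rot": TCP orientation; "ft_force": force on the tool from outside, world axes, zero at the start; "moment": the same for the moment, N m; "grip_width": finger opening in m; "grip_force": force on a finger pad.
Only numpy, scipy, OpenCV 4.12 (cv2) and the standard library are available. Lean on these libraries where they do the work, as an engineer would, in place of code of your own. Each camera call takes 0.05 s, during which the arm holds its last target. There are 200 camera calls.

TASK

The wooden pencil block standing loose in the stamping jig has already been stamped on one side. Turn it so that the side nearest its pencil hole faces the stamp, standing flat on the board, centred on the stamp, its back towards the bent metal fence; then push the stamp's upright paddle so that the stamp presses the block squarely against the fence with about 10 N (cushion spring squeezed about half-way), and finish while still holding it pressed like that, no longer touching the block itself. Leave the flower pot, the trowel and the jar where they are.

Things in the scene. Friction and masses are not known exactly. Their poses are not given: they have to be found in the camera images.
- jig: Plywood board 310 x 160 x 12 mm, fixed to the table; origin under its centre at table height, +x = the way the stamp is pushed, z up. Place and yaw vary. The block's bay lies on the board between stamp and fence. A fixed wooden guide block for the plunger rod fills x = -50 to -16 mm, 50 mm wide, top at z = 50 mm.
- fence (a point): Centre of the flat fence face that looks to the stamp, at jig x = 125 mm, y = 0, z = 36 mm: the upright of a bent aluminium bracket, 110 mm wide, 5 mm thick, top 52 mm above the table. Axes as the jig's.
- plunger: Sliding plunger: upright wooden paddle on a 14 mm steel rod (rod height z = 36 mm) running through the guide block. Its origin and axes coincide with the jig's when released; pushed, it moves along the jig's +x, up to 75 mm. A return spring pushes it back when let go (1 N released, plus 50 N/m of travel).
- paddle (a point): Centre of the paddle's outer face, the one to push, at x = -140 mm, z = 54.5 mm in the plunger's frame; moves with the plunger. The paddle is 14 mm thick (inner face at x = -126 mm), 60 mm wide, from z = 15 to 94 mm.
- stamp: Stamp head at the plunger's front: plate 36 mm wide, z = 19 to 53 mm, rubber face at x = 30 mm in its own frame. A cushion spring lies behind it: origin and axes coincide with the plunger's while it touches nothing; once it bears on something its origin lags the plunger's (along -x) by 1 mm per 0.7 N of stamp force, at most 26 mm. 10 N is about 14 mm.
- block: Loose wooden pencil block, 60 (x) x 50 (y) x 80 mm tall, about 0.13 kg; origin at the centre of its underside. Its one 26 mm hole in the top, 65 mm deep, is off-centre at x = -10 mm; the -x side, nearest the hole, is to be stamped. The -y side has a dark leaf print. It starts in the bay with the hole side turned to the jig's +y, give or take 0.5 rad.
- block_face (a point): Point in the middle of the width of the side to be stamped (the block's -x side), 24 mm above the block's underside, level with the stamp's centre.
- pot: Loose empty terracotta flower pot, 84 mm across, 80 mm tall, upright, on the jig's -y side; origin at the centre of its underside. Bystander.
- trowel: Loose hand trowel lying on the table on the jig's -y side, 265 mm long, along its x: black handle to -x (-120 to -10 mm), steel blade 58 mm wide to +x (30 to 145 mm), up to 26 mm high; origin at table level. Bystander.
- jar: Loose closed glass jar with a white lid, 60 mm across, 75 mm tall, beyond the fence end of the jig; origin at the centre of its underside. Bystander.

How it is judged:
On the way:
1. the block stands on the board in the bay, turned so that its hole side faces the stamp, centred (angle between the x axis of block and the x axis of jig, either way round below 0.12 rad and x of block_face in the frame of jig between 0.03 and 0.08 m and y of block_face in the frame of jig between -0.012 and 0.012 m and angle between block's own z axis and vertical below 0.1 rad and z of block in the frame of jig below 0.016 m), for 0.2 s.
At the end, for the whole second after the job is handed in: The block stands upright on the board, back against the fence (within 5 mm), hole side to the stamp, square within 0.12 rad and centred within 12 mm; the stamp presses it with 6 to 16 N, steadily, held by the robot pushing the plunger (over 4 N) and not touching the block (angle between the x axis of block and the x axis of jig, either way round below 0.12 rad and x of block_face in the frame of jig between 0.06 and 0.07 m and y of block_face in the frame of jig between -0.012 and 0.012 m and angle between block's own z axis and vertical below 0.1 rad and z of block in the frame of jig below 0.016 m and contact force between stamp and block between 6 and 16 N and contact force between any of the fingers, the arm and plunger above 4 N and contact force between each of the arm, the fingers and block below 0.3 N and linear speed of each of plunger, block below 0.01 m/s); the arm keeps its last pose, push and grip.
It fails at once if a bystander (pot, trowel, jar) is shifted by more than 30 mm (distance of any of pot, trowel, jar from where it was at the start of the episode above 0.03 m).
It fails at once if the block is tipped over (angle between block's own z axis and vertical above 0.8 rad).
It also fails if it takes over 43 s, if anything falls off the work surface, if the arm or the gripper's body presses on something with over 40 N, if the wrist force passes 120 N, or if a joint passes its speed limit or range.

## Working session

There is one attempt and no reset: what is moved stays moved. The work goes in short steps, Python scripts to look and compute and a tool call to move; the robot and the scene stay as the last step left them, time stands still between calls to the robot, and variables do not carry over. Pictures are saved under pics/ and viewed, at most 10 in all, crops included, and the job is handed in when it is done.

```bash
ls; mkdir -p pics; python3 - <<'E'
from rig import robot, cam, get_obs
import cv2
o=get_obs(); print(o, robot.grip_depth)
for n in ["top","side"]:
    c=cam.camera(n); cv2.imwrite(f"pics/{n}0.png",c["img"][:,:,::-1]); print(n,{k:c[k] for k in c if k!="img"})
E
```

```text
pics
rig.py
{'time': 0.0, 'q': array([ 1.11149189e+00,  5.28480091e-01,  1.43390699e+00,  1.80528762e-05,
        1.18141393e+00, -1.78485819e-01]), 'joint_velocities': array([-0.00014648, -0.00169353, -0.00032502, -0.00013015, -0.00075694,
        0.00028975]), 'joint_torque': array([ 2.28512454e-04, -4.40047252e+01, -1.76592779e+01,  6.33102749e-02,
        5.83349273e-02, -1.72621135e-04]), 'position': array([0.17283808, 0.5998547 , 0.22156161]), 'tool_rot': array([ 1.39951726e-01,  9.90157712e-01, -1.04589414e-03, -3.54106368e-04]), 'ft_force': array([ 0.55036204,  1.19592269, -1.15271508]), 'moment': array([ 0.02164208, -0.0771036 , -0.0036949 ]), 'grip_force': 0.0, 'grip_width': 0.08681480342987631} 0.0187
top {'fx': 357.06108343366805, 'fy': 357.06108343366805, 'cx': 258.415972019125, 'cy': 191.43487125550254, 'xyz': array([0.57691539, 0.08137826, 0.74664475]), 'attitude': array([-0.69820065,  0.71347089, -0.04973921,  0.03164116])}
side {'fx': 346.64843461784346, 'fy': 346.64843461784346, 'cx': 253.75940847681457, 'cy': 196.63654853993802, 'xyz': array([ 0.56305164, -0.50405436,  0.42579154]), 'attitude': array([ 0.87140561, -0.0653293 ,  0.03054452, -0.48523332])}
```

View pics/top0.png

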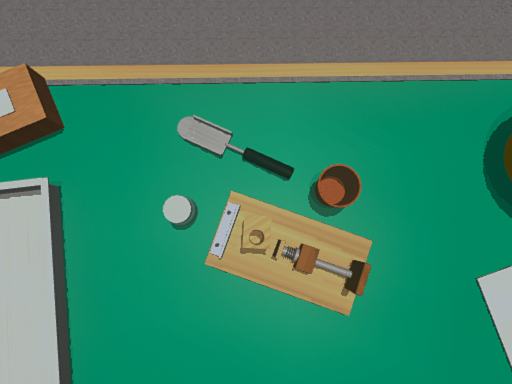

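View pics/side0.png

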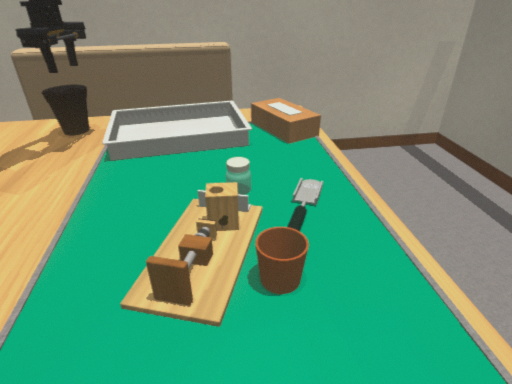

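The top view shows the board with corners near (232,192), (371,240), (351,314) and (206,263). The fence is at its left end, the block at about (256,236) with its hole at (256,238), and the paddle at (360,277). The side view shows the leaf print on the face towards the stamp. I'll now measure these and take a close crop.

```bash
cat > h.py <<'E'
import numpy as np, cv2
from scipy.spatial.transform import Rotation as R
from rig import robot, cam, get_obs
def ray(c,p,fish=False):
    u=(np.array(p,float)-[c["cx"],c["cy"]])/[c["fx"],c["fy"]]
    if fish:
        r=np.linalg.norm(u)+1e-12; d=np.r_[u/r*np.sin(r),np.cos(r)]
    else: d=np.r_[u,1]
    return R.from_quat(c["attitude"]).apply(d)
def onz(c,p,z,fish=False):
    d=ray(c,p,fish); return c["xyz"]+d*(z-c["xyz"][2])/d[2]
def proj(c,P):
    q=R.from_quat(c["attitude"]).inv().apply(np.array(P)-c["xyz"]); return q[...,:2]/q[...,2:]*[c["fx"],c["fy"]]+[c["cx"],c["cy"]]
def cross(c1,p1,c2,p2):
    d1,d2=ray(c1,p1),ray(c2,p2); s=np.linalg.lstsq(np.c_[d1,-d2],c2["xyz"]-c1["xyz"],rcond=None)[0]
    a,b=c1["xyz"]+s[0]*d1,c2["xyz"]+s[1]*d2; return (a+b)/2,np.linalg.norm(a-b)
E
cat > m.py <<'E'
from h import *
c=cam.camera("top"); s=cam.camera("side")
def board(c,box):
    hsv=cv2.cvtColor(c["img"],cv2.COLOR_RGB2HSV)
    g=cv2.inRange(hsv,(60,120,30),(90,255,255)); m=cv2.bitwise_not(g)
    k=np.zeros_like(m); x0,y0,x1,y1=box; k[y0:y1,x0:x1]=m[y0:y1,x0:x1]
    k=cv2.morphologyEx(k,cv2.MORPH_OPEN,np.ones((3,3)))
    return max(cv2.findContours(k,0,2)[0],key=cv2.contourArea)
ct=board(c,(200,188,376,320))
P=np.array([onz(c,p,0.012)[:2] for p in ct[:,0]],np.float32)
r=cv2.minAreaRect(P); print("board rect",r); print(cv2.minAreaRect(ct)); 
h=cv2.approxPolyDP(cv2.convexHull(ct),5,True)[:,0]
for p in h: print(p,onz(c,p,.012).round(4))
x=c["img"][185:320,200:380]; cv2.imwrite("pics/topc.png",cv2.resize(x[:,:,::-1],None,fx=4.4,fy=4.4,interpolation=2))
x=s["img"][150:310,130:260]; cv2.imwrite("pics/sidec.png",cv2.resize(x[:,:,::-1],None,fx=3.7,fy=3.7,interpolation=2))
E
python3 m.py
```

```text
board rect ((0.5345484018325806, -0.0031740963459014893), (0.32287755608558655, 0.16107134521007538), 69.153076171875)
((291.8212890625, 253.40045166015625), (159.49070739746094, 79.84624481201172), 19.653823852539062)
[230 191] [0.6638 0.1203 0.012 ]
[371 240] [ 0.5566 -0.1675  0.012 ]
[370 269] [ 0.4982 -0.162   0.012 ]
[349 314] [ 0.4108 -0.1143  0.012 ]
[205 264] [0.5166 0.1727 0.012 ]
```

View pics/topc.png

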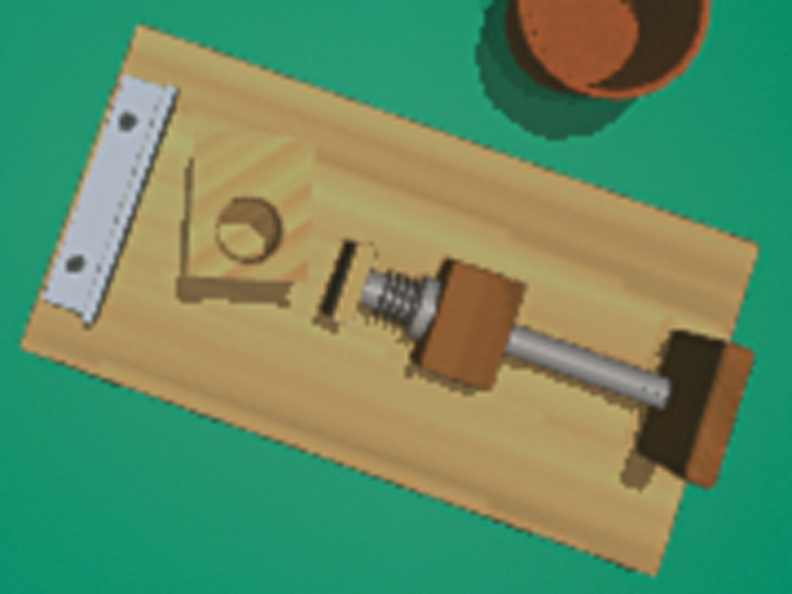

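View pics/sidec.png

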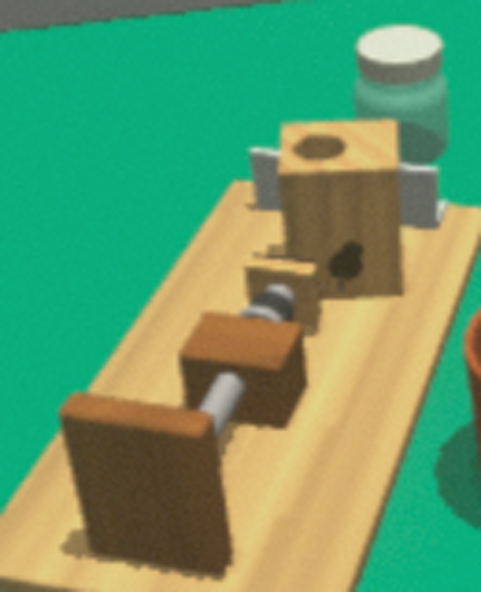

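The top crop shows board corners at crop (137,27), (757,246), (655,577) and (22,346). The block's top face is about (192,133), (314,139), (308,283) and (189,278), with the hole at (249,230). The side crop shows the block's top corners at (281,124), (397,120), (400,165) and (283,172), with the hole at (320,147) and the leaf facing the stamp. The paddle's top outer corners are (63,415) and (213,430).

```bash
cat > m2.py <<'E'
from h import *
c=cam.camera("top"); s=cam.camera("side")
T=lambda u:(np.array(u)+.5)/4.4-.5+[200,185]
S=lambda u:(np.array(u)+.5)/3.7-.5+[130,150]
B=[onz(c,T(u),.012)[:2] for u in [(137,27),(757,246),(655,577),(22,346)]]
J=np.mean(B,0); ax=(B[0]-B[1])+(B[3]-B[2]); yaw=np.arctan2(ax[1],ax[0]); print("jig",J,yaw,"len",[np.linalg.norm(B[i]-B[i-1]).round(4) for i in range(4)])
ex=np.array([np.cos(yaw),np.sin(yaw)]); ey=np.array([-ex[1],ex[0]])
tj=lambda P:np.r_[(P[:2]-J)@ex,(P[:2]-J)@ey,P[2:]].round(4)
t=[(192,133),(314,139),(308,283),(189,278),(249,230)]; q=[(397,120),(400,165),(283,172),(281,124),(320,147)]
for a,b in zip(t,q):
    P,e=cross(c,T(a),s,S(b)); print("block X",P.round(4),e.round(4),"jig",tj(P), "plane", tj(onz(c,T(a),.092)))
for n,a,b in [("paddle top out L",(752,350),(63,415)),("paddle top outer R",(712,488),None)]:
    print(n,tj(onz(c,T(a),.094)), b and cross(c,T(a),s,S(b)))
print("fence top",[tj(onz(c,T(a),.052)) for a in [(176,88),(90,325)]])
print("guide",[tj(onz(c,T(a),.05)) for a in [(450,258),(525,285),(490,390),(418,365)]])
E
python3 m2.py
```

```text
jig [0.53630772 0.00256743] 1.2056522631125357 len [np.float64(0.1561), np.float64(0.3075), np.float64(0.1582), np.float64(0.3072)]
block X [0.6113 0.0925 0.0893] 0.0024 jig [ 0.1107 -0.0379  0.0893] plane [ 0.1103 -0.0366  0.092 ]
block X [0.6076 0.0417 0.0921] 0.0026 jig [ 0.062  -0.0526  0.0921] plane [ 0.0616 -0.0514  0.092 ]
block X [0.5489 0.0458 0.0913] 0.0037 jig [0.0449 0.0036 0.0913] plane [0.0443 0.0054 0.092 ]
block X [0.5507 0.0948 0.0912] 0.0008 jig [0.0913 0.0195 0.0912] plane [0.0911 0.0198 0.092 ]
block X [0.5698 0.0696 0.0899] 0.001 jig [ 0.0746 -0.0073  0.0899] plane [ 0.0745 -0.0069  0.092 ]
paddle top out L [-0.1371 -0.0302  0.094 ] (array([ 0.49237369, -0.13658091,  0.10648948]), np.float64(0.04893664435948585))
paddle top outer R [-0.1383  0.0281  0.094 ] None
fence top [array([ 0.125 , -0.0546,  0.052 ]), array([0.125, 0.055, 0.052])]
guide [array([-0.0139, -0.0249,  0.05  ]), array([-0.0489, -0.0248,  0.05  ]), array([-0.0488,  0.0233,  0.05  ]), array([-0.0156,  0.0236,  0.05  ])]
```

Jig at (0.536, 0.003) with yaw 1.206. Block centre at (0.580, 0.069) with yaw ≈ -0.055 and its top measured at z ≈ 0.091. I'll grasp it across its 50 mm sides and turn it +1.26 rad about vertical.

Request:
shift_gripper(moves=[[[-0.0317,-0.0234,0,0],[-0.0317,-0.0234,0,0],[-0.0317,-0.0234,0,0],[-0.0317,-0.0234,0,0],[-0.0317,-0.0234,0,0],[-0.0317,-0.0234,0,0],[-0.0317,-0.0234,0,0],[-0.0317,-0.0234,0,0],[-0.0317,-0.0234,0,0],[-0.0317,-0.0234,0,0],[-0.0317,-0.0234,0,0],[-0.0317,-0.0234,0,0],[-0.0317,-0.0234,0,0],[-0.0317,-0.0234,0,0],[-0.0317,-0.0234,0,0],[-0.0317,-0.0234,0,0],[-0.0317,-0.0234,0,0]]], jaw=0.087)

```text
time: 1.72
position: [0.5816, 0.0671, 0.2226]
tool_rot: [0.14, 0.99, 0.0, 0.0]
ft_force: [0.7, 0.1, -1.2]
grip_width: 0.0873
grip_force: 0.0
```

Request:
shift_gripper(moves=[[[0,0,0,0.12],[0,0,0,0.12],[0,0,0,0.12],[0,0,0,0.12],[0,0,0,0.12],[0,0,0,0.12],[0,0,0,0.12],[0,0,0,0.12],[0,0,0,0.12],[0,0,0,0.12],[0,0,0,0.12],[0,0,0,0.12]]])

```text
time: 2.72
position: [0.5806, 0.069, 0.2225]
tool_rot: [0.76, 0.65, -0.0, -0.0]
ft_force: [-0.1, 0.1, -0.2]
grip_width: 0.0873
grip_force: 0.0
```

Request:
shift_gripper(moves=[[[0,0,0,0.12],[0,0,0,0.12],[0,0,0,0.12],[0,0,0,0.12],[0,0,0,0.12],[0,0,0,0.12],[0,0,0,0.12],[0,0,0,0.12],[0,0,0,0.12],[0,0,0,0.12],[0,0,0,0.12],[0,0,0,0.12],[0,0,0,0],[0,0,0,0]]])

```text
time: 3.88
position: [0.5807, 0.0689, 0.2225]
tool_rot: [1.0, -0.008, -0.0, -0.0]
ft_force: [-0.7, 0.1, -0.1]
grip_width: 0.0873
grip_force: 0.0Traceback (most recent call last):
```

```bash
cat > st.py <<'E'
from h import *
import sys
J=np.array([.5363,.0026]); yaw=1.2057; e=np.array([np.cos(yaw),np.sin(yaw)]); f=np.array([-e[1],e[0]])
def st(goal=None,tooly=None):
    o=get_obs(); p=o["position"]; M=R.from_quat(o["tool_rot"]).as_matrix(); y=M[:,1]
    print("t",o["time"].round(2),"p",p.round(4),"jig",((p[:2]-J)@e).round(4),((p[:2]-J)@f).round(4),"tooly ang",np.arctan2(y[1],y[0]).round(4),"tool z",M[:,2].round(3),"q6",o["q"][5].round(3),"F",o["ft_force"].round(1),"w",o["grip_width"].round(4),"g",o["grip_force"].round(1))
    if goal is not None: print("tool delta",(M.T@(np.array(goal)-p)).round(4))
    if tooly is not None: print("turn",((np.arctan2(y[1],y[0])-tooly+np.pi)%(2*np.pi)-np.pi).round(4))
w=lambda x,y,z:np.r_[J+x*e+y*f,z]
E
python3 -c "
from st import *
st([.5797,.0688,.20],-1.625)
c=cam.camera('wrist'); cv2.imwrite('pics/w1.png',c['img'][:,:,::-1]); print(c['xyz'])"
```

```text
  File "<string>", line 3, in <module>
    st([.5797,.0688,.20],-1.625)
    ~~^^^^^^^^^^^^^^^^^^^^^^^^^^
  File "st.py", line 6, in st
    print("t",o["time"].round(2),"p",p.round(4),"jig",((p[:2]-J)@e).round(4),((p[:2]-J)@f).round(4),"tooly ang",np.arctan2(y[1],y[0]).round(4),"tool z",M[:,2].round(3),"q6",o["q"][5].round(3),"F",o["ft_force"].round(1),"w",o["grip_width"].round(4),"g",o["grip_force"].round(1))
              ^^^^^^^^^^^^^^^
AttributeError: 'float' object has no attribute 'round'
```

```bash
sed -i 's/"t",o\["time"\].round(2)/"t",round(o["time"],2)/; s/o\["grip_width"\].round(4)/round(float(o["grip_width"]),4)/; s/o\["grip_force"\].round(1)/round(float(o["grip_force"]),1)/' st.py
python3 -c "
from st import *
st([.5797,.0688,.06],-1.625)
c=cam.camera('wrist'); cv2.imwrite('pics/w1.png',c['img'][:,:,::-1]); print(c['xyz'],c['fx'],c['cx'],c['cy'],c['attitude'])"
```

```text
t 3.88 p [0.5807 0.0689 0.2225] jig 0.0778 -0.0178 tooly ang -1.587 tool z [-0.  0. -1.] q6 1.514 F [-0.7  0.1 -0.1] w 0.0873 g 0.0
tool delta [-9.000e-04  1.000e-04  1.625e-01]
turn 0.038
[0.65181738 0.06717549 0.38479981] 297.3186396354542 252.63833472992513 192.94682181966607 [-0.69512231  0.70666689  0.09446406 -0.09221404]
```

View pics/w1.png

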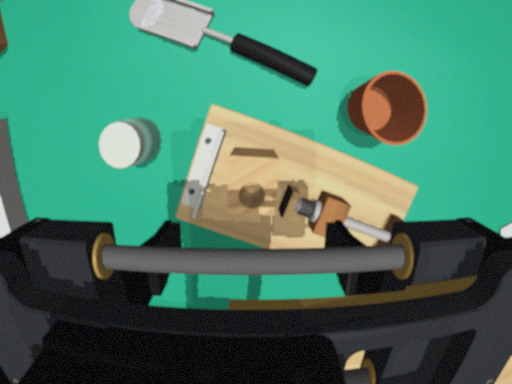

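The wrist view shows the block between the fence at (205,165) and the stamp at (288,197), centred under the gripper, consistent with the measurement. Next I descend and grip, with the tips staying above the stamp and fence tops.

Request:
shift_gripper(moves=[[[-0.001,0,0.0325,0.038],[0,0,0.0325,0],[0,0,0.0325,0],[0,0,0.0325,0],[0,0,0.02,0],[0,0,0.0125,0],[0,0,0,0],[0,0,0,0]]])

```text
time: 4.6
position: [0.5795, 0.069, 0.0595]
tool_rot: [1.0, -0.028, -0.001, -0.0]
ft_force: [-0.4, 0.2, 1.8]
grip_width: 0.0869
grip_force: 0.0
```

Request:
shift_gripper(moves=[[[0,0,0,0],[0,0,0,0],[0,0,0,0],[0,0,0,0],[0,0,0,0],[0,0,0,0],[0,0,0,0],[0,0,0,0]]], jaw=0.03, grip_n=20)

```text
time: 5.27
position: [0.5798, 0.069, 0.0604]
tool_rot: [1.0, -0.029, 0.0, -0.0]
ft_force: [-0.9, 0.4, 2.2]
grip_width: 0.05
grip_force: 19.9
```

```bash
python3 -c "
from st import *
st(w(.092,0,.075),yaw-np.pi/2)"
```

```text
t 5.27 p [0.5798 0.069  0.0604] jig 0.0776 -0.017 tooly ang -1.628 tool z [ 0.  0. -1.] q6 1.555 F [-0.9  0.4  2.2] w 0.05 g 19.9
tool delta [-0.0118 -0.0188 -0.0146]
turn -1.2629
```

Request:
shift_gripper(moves=[[[0,0,-0.0075,0],[0,0,-0.0075,0],[0,0,0,-0.115],[0,0,0,-0.115],[0,0,0,-0.115],[0,0,0,-0.115],[0,0,0,-0.115],[0,0,0,-0.115],[0,0,0,-0.115],[0,0,0,-0.115],[0,0,0,-0.115],[0,0,0,-0.115],[0,0,0,-0.113],[0.007,-0.0085,0,0],[0.007,-0.0085,0,0],[0,0,0,0],[0,0,0,0]]])

```text
time: 6.68
position: [0.5679, 0.0892, 0.0751]
tool_rot: [0.824, 0.567, -0.0, -0.0]
ft_force: [0.5, 0.3, -2.0]
grip_width: 0.0498
grip_force: 19.9
```

```bash
python3 -c "
from st import *
st(w(.092,0,.0607),yaw-np.pi/2)
c=cam.camera('side'); x=c['img'][150:310,130:290]; cv2.imwrite('pics/s2.png',cv2.resize(x[:,:,::-1],None,fx=3.7,fy=3.7,interpolation=2))"
```

```text
t 6.68 p [0.5679 0.0892 0.0751] jig 0.0922 0.0014 tooly ang -0.3648 tool z [-0.001 -0.    -1.   ] q6 0.326 F [ 0.5  0.3 -2. ] w 0.0498 g 19.9
tool delta [-0.0002  0.0014  0.0144]
turn 0.0003
```

View pics/s2.png

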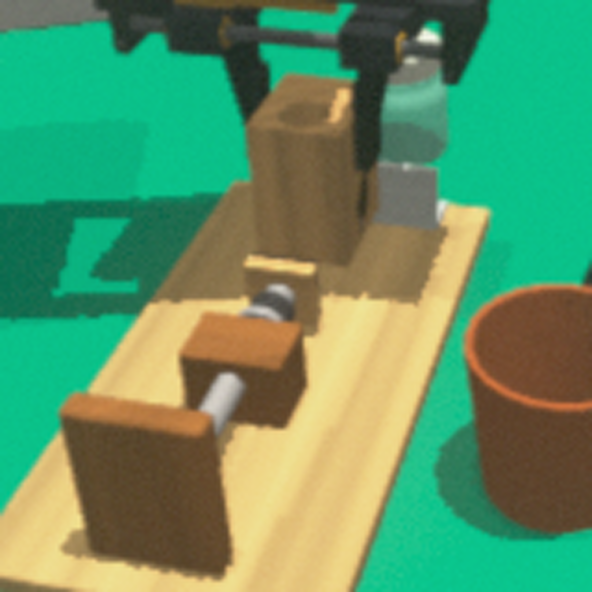

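The block is held upright with its blank, hole-side face towards the stamp and the hole at (305,115). I'll lower it, release, and check from above.

Request:
shift_gripper(moves=[[[0,0.0014,0.005,0],[0,0,0.005,0],[0,0,0.003,0],[0,0,0.002,0],[0,0,0,0],[0,0,0,0]]])

```text
time: 7.23
position: [0.5699, 0.0873, 0.0602]
tool_rot: [0.824, 0.567, -0.0, -0.0]
ft_force: [-2.3, -0.5, 3.5]
grip_width: 0.0499
grip_force: 19.9
```

Request:
shift_gripper(moves=[[[0,0,0,0],[0,0,0,0],[0,0,0,0],[0,0,0,0],[0,0,0,0],[0,0,0,0]]], jaw=0.087)

```text
time: 7.73
position: [0.5702, 0.0876, 0.06]
tool_rot: [0.824, 0.567, 0.0, 0.0]
ft_force: [-0.2, 0.0, 0.4]
grip_width: 0.0814
grip_force: 0.0
```

Request:
shift_gripper(moves=[[[0,0,-0.03,0],[0,0,-0.04,0],[0,0,-0.04,0],[0,0,-0.03,0],[0,0,0,0]]])

```text
time: 8.15
position: [0.5747, 0.0877, 0.207]
tool_rot: [0.824, 0.567, 0.006, 0.004]
ft_force: [0.9, -0.9, -0.0]
grip_width: 0.0869
grip_force: 0.0
```

```bash
python3 -c "
from st import *
st(w(-.18,0,.20))"
```

```text
t 8.15 p [0.5747 0.0877 0.207 ] jig 0.0932 -0.0055 tooly ang -0.3648 tool z [ 0.014 -0.    -1.   ] q6 0.324 F [ 0.9 -0.9 -0. ] w 0.0869 g 0.0
tool delta [-0.2732 -0.0057  0.0057]
```

Request:
shift_gripper(moves=[[[-0.034,-0.0007,0,0],[-0.034,-0.0007,0,0],[-0.034,-0.0007,0,0],[-0.034,-0.0007,0,0],[-0.034,-0.0007,0,0],[-0.034,-0.0007,0,0],[-0.034,-0.0007,0,0],[-0.035,-0.0007,0,0],[0,0,0,0]]], jaw=0.0, grip_n=10)

```text
time: 8.9
position: [0.466, -0.1706, 0.1998]
tool_rot: [0.825, 0.565, -0.001, 0.001]
ft_force: [0.3, -0.0, 0.7]
grip_width: 0.0349
grip_force: 0.0
```

```bash
python3 -c "
from st import *
st(w(-.18,0,.045))
c=cam.camera('top'); x=c['img'][185:320,200:380]; cv2.imwrite('pics/t3.png',cv2.resize(x[:,:,::-1],None,fx=4.4,fy=4.4,interpolation=2))"
```

```text
t 8.9 p [ 0.466  -0.1706  0.1998] jig -0.1869 0.0038 tooly ang -0.3704 tool z [-0.    -0.003 -1.   ] q6 -0.203 F [ 0.3 -0.   0.7] w 0.0349 g 0.0
tool delta [0.0073 0.0036 0.1548]
```

View pics/t3.png

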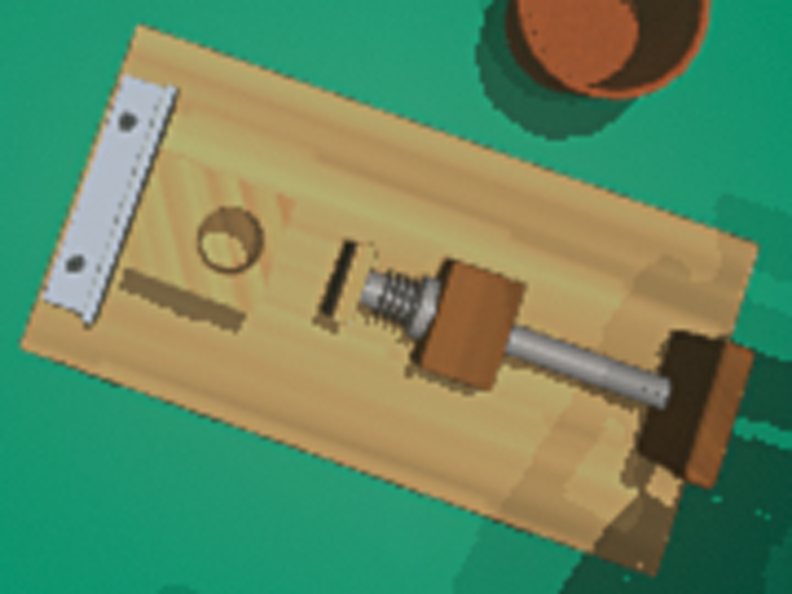

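The block stands square near the fence, with its hole at crop (231,239) and near edge (296,195)–(264,312). I'll compute its centring.

```bash
python3 -c "
from st import *
c=cam.camera('top')
for a in [(231,239),(296,195),(264,312),(165,152)]:
    P=onz(c,(np.array(a)+.5)/4.4-.5+[200,185],.092); d=P[:2]-J; print((d@e).round(4),(d@f).round(4))
st(w(-.18,0,.045),yaw-np.pi/2)"
```

```text
0.0802 -0.0009
0.0609 -0.027
0.0574 0.0225
0.1181 -0.0255
t 9.0 p [ 0.4669 -0.1664  0.1997] jig -0.1826 0.0045 tooly ang -0.3686 tool z [-0.     0.001 -1.   ] q6 -0.2 F [-0.4  0.2 -0.1] w 0.0271 g 0.0
tool delta [0.0026 0.0045 0.1547]
turn -0.0035
```

Request:
shift_gripper(moves=[[[0,0.0045,0.035,0],[0,0,0.035,0],[0,0,0.035,0],[0,0,0.03,0],[0,0,0.02,0],[0,0,0,0],[0,0,0,0]]], lines="1,2")

```text
time: 9.58
position: [0.4713, -0.1653, 0.0442]
```

```bash
python3 -c "
from st import *
st(w(-.15,0,.045))
print('F along jig',get_obs()['ft_force'][:2]@e)"
```

```text
t 9.58 p [ 0.4713 -0.1653  0.0442] jig -0.18 0.0007 tooly ang -0.3632 tool z [-0.003  0.002 -1.   ] q6 -0.199 F [ 0.  -0.3 -1. ] w 0.0003 g 0.0
tool delta [ 0.03    0.0008 -0.0008]
F along jig -0.30926473186423525
```

Request:
shift_gripper(moves=[[[0.012,0,0,0],[0.008,0,0,0],[0.008,0,0,0],[0.008,0,0,0],[0,0,0,0],[0,0,0,0],[0,0,0,0]]], lines="1,2")

```text
time: 10.17
position: [0.4849, -0.1335, 0.0455]
```

```bash
python3 -c "
from st import *
st(w(-.15,0,.045))
print('F along jig',get_obs()['ft_force'][:2]@e)
c=cam.camera('top'); x=c['img'][185:320,200:380]; cv2.imwrite('pics/t4.png',cv2.resize(x[:,:,::-1],None,fx=4.4,fy=4.4,interpolation=2))"
```

```text
t 10.17 p [ 0.4849 -0.1335  0.0455] jig -0.1455 -0.0006 tooly ang -0.3645 tool z [ 0.001 -0.001 -1.   ] q6 -0.126 F [-0.4 -1.1  0.7] w 0.0005 g 0.5
tool delta [-0.0045 -0.0006  0.0005]
F along jig -1.1822776243690274
```

View pics/t4.png

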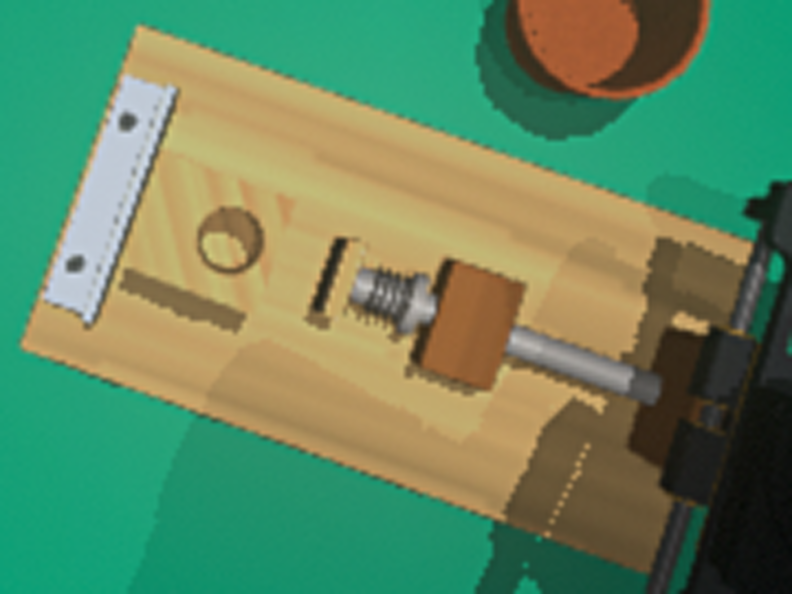

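The stamp has advanced about 4–5 mm with the fingers on the paddle, so contact was at TCP jig x ≈ -0.150. I'll push on slowly, watching the force.

Request:
shift_gripper(moves=[[[0.005,0,0,0],[0.005,0,0,0],[0.005,0,0,0],[0.005,0,0,0],[0.004,0,0,0],[0.004,0,0,0],[0.004,0,0,0],[0.0035,0,0,0],[0,0,0,0],[0,0,0,0],[0,0,0,0]]], lines="1,1")

```text
time: 11.13
```

```bash
python3 -c "
from st import *
st(w(-.101,0,.045))
print('F along jig',get_obs()['ft_force'][:2]@e)"
```

```text
t 11.13 p [ 0.4974 -0.1006  0.0451] jig -0.1103 -0.0005 tooly ang -0.3644 tool z [ 0.    -0.001 -1.   ] q6 -0.054 F [-1.7 -6.1  2.3] w 0.0003 g 3.0
tool delta [ 0.0093 -0.0005  0.0001]
F along jig -6.339438722457064
```

Request:
shift_gripper(moves=[[[0.003,0,0,0],[0.003,0,0,0],[0.003,0,0,0],[0.001,0,0,0],[0,0,0,0],[0,0,0,0],[0,0,0,0],[0,0,0,0],[0,0,0,0],[0,0,0,0]]], lines="1,1")

```text
time: 11.97
```

```bash
python3 -c "
from st import *
st(w(-.101,0,.045))
print('F along jig',get_obs()['ft_force'][:2]@e)
c=cam.camera('top'); x=c['img'][185:320,200:380]; cv2.imwrite('pics/t5.png',cv2.resize(x[:,:,::-1],None,fx=4.4,fy=4.4,interpolation=2))"
```

```text
t 11.97 p [ 0.5004 -0.0927  0.0451] jig -0.1018 -0.0005 tooly ang -0.3637 tool z [-0.001 -0.003 -1.   ] q6 -0.034 F [ -4.2 -11.5   2.7] w 0.0004 g 6.2
tool delta [ 0.0008 -0.0005  0.0001]
F along jig -12.256225307306446
```

View pics/t5.png

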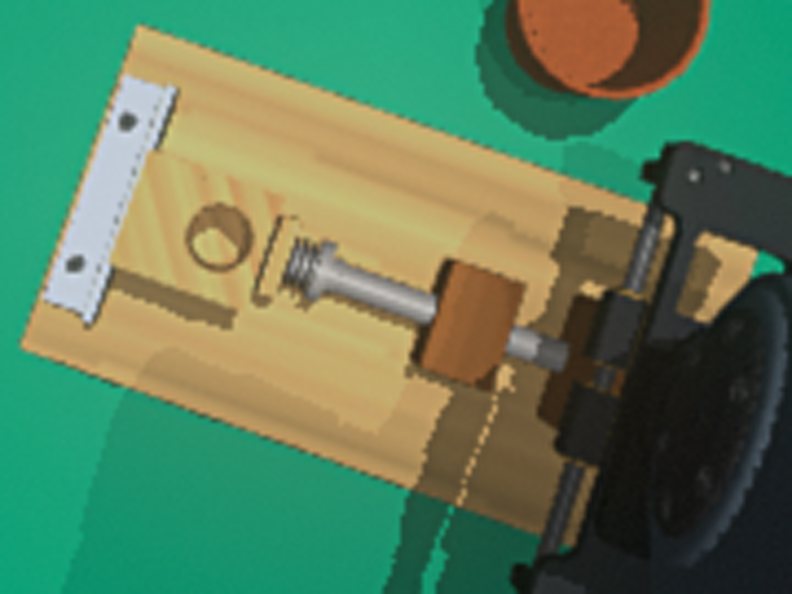

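The block is now flush and square against the fence, with its hole at crop (219,237) and the cushion compressed. The stamp force is about 9 N, so I'll add 1 mm, let it settle, check, and hand in.

Request:
shift_gripper(moves=[[[0.001,0,0,0],[0,0,0,0],[0,0,0,0],[0,0,0,0],[0,0,0,0],[0,0,0,0],[0,0,0,0]]], lines="1,1")

```text
time: 12.6
```

```bash
python3 -c "
from st import *
st(w(-.101,0,.045))
F=get_obs()['ft_force'][:2]@e; print('F',F)
c=cam.camera('top'); d=onz(c,(np.array((219,237))+.5)/4.4-.5+[200,185],.092)[:2]-J; print('hole jig',d@e,d@f)
if -16<F<-10.5: print(robot.hand_in())"
```

```text
t 12.6 p [ 0.5006 -0.0919  0.0451] jig -0.101 -0.0004 tooly ang -0.3636 tool z [-0.001 -0.003 -1.   ] q6 -0.032 F [ -3.6 -11.5   2.8] w 0.0006 g 6.5
tool delta [-0.     -0.0004  0.0001]
F -12.01003173407473
hole jig 0.08514416923752811 -5.932724358946942e-05
the job is handed in; nothing more can be done
None
```

I handed the job in at about 12.6 s: the block's hole side faces the stamp, centred within about 1 mm and flush against the fence, and the shut fingers hold the paddle so the stamp presses with an estimated 8.5–9.5 N; the judge's result was not shown.

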